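Load the doll-head carrier and hold it up level

TASK

Set the loose birch doll head over the bare peg of the two-peg carrier, down on the peg's shoulder, and let go of it. Then take the carrier by its bridge handle, lift it straight up until its plank is about 15 cm above the bench, and finish while still holding it there in the gripper, steady and level, with both heads sitting on their pegs and nothing else touching it. Do not tip the carrier over, and leave the lower doll halves, mallet, gauge, crock and sanding block where they are.

Things in the scene. Friction and masses are not known exactly. Their poses are not given: they have to be found in the camera images.
- carrier: Loose two-peg carrier, about 0.45 kg (varies): plywood plank 90 (x) x 280 (y) x 16 mm; origin at the centre of its underside, z up. At y = +100 (bare at the start) and -100 mm (has a head) stands a dark shoulder, diameter 56 mm, top 40 mm above the underside, with a blue peg on it, diameter 32 mm, 26 mm tall, tapered on top to 22 mm. Two steel posts in the middle carry the handle.
- handle (a point): Centre of the black rubber handle bar, 150 mm above the plank's underside, axes as the carrier. Bar 80 mm long (carrier x), 20 mm thick (y), 36 mm high (z); grip it from above across the 20 mm (fingers closing along carrier y). Heads on their pegs reach 106 mm above the underside.
- empty_seat (a point): Centre of the shoulder top at the bare (+y) peg, at the foot of the blue peg, 40 mm above the carrier's underside; axes as the carrier. The loose head's origin belongs here.
- taken_seat (a point): The same point at the other (-y) peg, where the seated head stands.
- head_loose: Loose upper doll half of birch, about 90 g: hollow dome, closed round top, open below, two thin dark rings; 53 mm outside diameter, straight-sided from the rim up to 38 mm, 66 mm tall; cavity 43 mm in diameter near the rim, 54 mm deep. Stands rim down on the bench. Origin at the centre of its rim plane, z up.
- head_seated: An identical upper doll half that already sits on the carrier's -y peg, rim on the shoulder. Origin at the centre of its rim plane, z up.
- lower_a: Lower birch doll half, an open cup standing mouth up, 56 mm in diameter, 75 mm tall; origin at the centre of its underside. Leave it alone.
- lower_b: Another such lower half. Leave it alone.
- mallet: Rubber-faced mallet lying along its x, 265 mm long: handle end at x = -170 mm, head (106 mm wide, 56 mm high) at x = +65 mm; origin on the bench. Leave it alone.
- gauge: Flat steel parting gauge, 160 mm long (x), 5 to 24 mm high; origin on the bench under the middle of its beam. Leave it alone.
- crock: Brown stoneware crock full of dowel plugs, 104 mm in diameter, 105 mm tall; origin at the centre of its underside. Leave it alone.
- sanding_block: Cork sanding block 60 x 110 x 30 mm; origin at the centre of its underside. Leave it alone.
Mind the look-alikes: they are no part of the job. Leave any white look-alike of the head_loose alone. What is shaped like the head_seated but turquoise is not meant.

How it is judged:
By the outcome, as a careful person would: the job done as asked, in the order asked, and still so for the second after the job is handed in, while the arm keeps its last pose, push and grip.
It also fails if it takes over 58 s, if anything falls off the work surface, if the arm or the gripper's body presses on something with over 40 N, if the wrist force passes 120 N, or if a joint passes its speed limit or range.

ROBOT

A 7-joint arm with a two-finger parallel gripper is mounted at the origin on the work surface. World frame = base frame: x ahead of the robot, y to its left, z up, the work surface at z = 0. Lengths are in mm, angles in rad, forces in N, time in s.
With the tool pointing down it reaches from about 425 to 950 mm from the base axis. Payload 16.7 kg.
Tool frame: the origin (TCP) lies on the centre line of the jaws, within the pads' length; the fingertips stand 8 mm ahead of it and the grasp point (between the pads) lies 11 mm behind it; z points along the fingers, y is the line along which they close (so a half turn about z gives the same grasp; the last joint's range is limited). The gripper opens to 94 mm and grips with 3 to 60 N. Pads are 16 mm wide; open, the fingers measure 119 mm over their backs; the gripper's body (75 mm by 177 mm) begins 78 mm behind the grasp point.
Start: joints at [1.143, 0.426, 0.074, 1.606, -0.034, 1.111, -0.067], TCP at [185.731, -648.906, 213.467] pointing down, gripper open.
Joint ranges: [-2.85, 2.85], [-0.5, 2.14], [-1.23, 1.37], [0.21, 2.46], [-1.02, 4.16], [0.16, 2.05], [-2.73, 2.73]. Speed limits (rad/s): [1.89, 1.89, 2.39, 2.39, 3.01, 3.01, 3.01].

INTERFACE

Orientations are given as a unit quaternion [x, y, z, w].
In Python, from plant import get_obs, capture, camera_model, hand_in gives the robot as it stands. The module is installed in compiled form; this text tells all that it offers.
- The arm moves only by the shell command python3 -m creep 'ROWS' [OPENING]. ROWS is JSON, a list that holds one entry, the list of rows, each a list of 4 numbers: the shift along the tool's x, y, z in m, then the turn about the tool's z in degrees. In form: [[[x, y, z, roll], ...]]. A call has 1 to 10 rows; each row shifts and turns the commanded pose from where the row before left it, along the tool's axes as they then stand; what a row does not reach is not made up. A row lasts 1/12 s, in which the tool goes at most 41.7 mm and 7.16 degrees, less where a joint would pass 70% of its speed; a pose out of reach is approached as far as the arm can. A call is refused whole if a number of a shift passes 0.0417 or a number of a turn 7.16, either way. A call with a gripper value outside its range is refused whole. OPENING is the closure, from -1 (fully open) to 1 (shut), set as the call begins (- or left out, the last holds). The fingers move at their own pace and stop on an object; the grip force is fixed at half the most. Time passes only in rows, so rows that do not move let the fingers close. It gives the time, the measured TCP pose, the force, the opening and the grip force at its end, in the units of the state.
- get_obs(): the state, without advancing time (a new reading comes with each control period).
- capture(name): name is "side" or "top" or "wrist"; returns (picture, depth): 480x640x3 uint8, red, green, blue; 480x640 float32, mm along the optical axis (not along the pixel's ray), 0 where there is no reading.
- camera_model(name): a dict with "fov_y" (degrees; the focal length in pixels is half the picture's height over the tangent of half this angle, whatever the lens; pixels are square), "cx", "cy" (the principal point, pixels), "D" ([k1, k2, p1, p2, k3] as OpenCV has them; the pictures are not rectified), "cam_to_world" (4x4, takes a point from camera to world coordinates). Camera axes: x right, y down, z forward; pixel columns grow to the right and rows downward; lengths in mm; the calibration is good to about 2 mm. A picture is of the moment at which its call begins: read the wrist's pose just before it. camera_model takes no time and is no camera call; for the wrist camera it gives the pose at the moment of the call.
- hand_in(): hands the job in; it is judged then, once.
The state is a dict: "time": time; "qpos": joint angles; "dq": joint speeds; "tau": joint torques, N m; "tool_pos": TCP position; "tool_rot": TCP orientation; "ft_force": force on the tool from outside, world axes, zero at the start; "torque": the same for the moment, N m; "grip_width": opening from 0.0 (shut) to 1.0 (fully open); "grasp_force": force on a finger pad.
Only numpy, scipy, OpenCV 4.12 (cv2) and the standard library are available. Lean on these libraries where they do the work, as an engineer would, in place of code of your own. Each camera call takes 0.05 s, during which the arm holds its last target. There are 200 camera calls.

## Working session

There is one attempt and no reset: what is moved stays moved. The work goes in short steps, Python scripts to look and compute and a shell command to move; the robot and the scene stay as the last step left them, time stands still between calls to the robot, and variables do not carry over. Pictures are saved under pics/ and viewed, at most 10 in all, crops included, and the job is handed in when it is done.

```bash
mkdir -p pics
cat > h.py <<'E'
import numpy as np, cv2
from plant import get_obs, capture, camera_model
from scipy.spatial.transform import Rotation as R
def snap(n):
    m=camera_model(n); p,d=capture(n)
    f=240/np.tan(np.radians(m["fov_y"]/2)); K=np.array([[f,0,m["cx"]],[0,f,m["cy"]],[0,0,1]])
    return p,d,K,np.array(m["D"],float),np.array(m["cam_to_world"],float)
def rays(uv,K,D,T):
    q=cv2.undistortPoints(np.array(uv,float).reshape(-1,1,2),K,D).reshape(-1,2)
    return np.c_[q,np.ones(len(q))]
def pts(uv,depth,K,D,T):
    r=rays(uv,K,D,T)*np.array(depth,float).reshape(-1,1)
    return r@T[:3,:3].T+T[:3,3]
def plane(uv,z,K,D,T):
    r=rays(uv,K,D,T)@T[:3,:3].T; return T[:3,3]+r*((z-T[2,3])/r[:,2])[:,None]
def cloud(p,d,K,D,T):
    v,u=np.nonzero(d>0); return pts(np.c_[u,v],d[v,u],K,D,T),p[v,u],np.c_[u,v]
def save(n,p): cv2.imwrite(f"pics/{n}.png",cv2.cvtColor(p,cv2.COLOR_RGB2BGR))
E
python3 - <<'E'
from h import *
o=get_obs();print({k:np.round(v,3) for k,v in o.items()}); print(R.from_quat(o['tool_rot']).as_matrix().round(3))
for n in("top","side"):
    s=snap(n); save(n+"0",s[0]); np.savez(n+"0",*s); print(n,s[4].round(2).tolist(),s[2].round(1).tolist())
E
```

```text
{'time': np.float64(0.0), 'qpos': array([ 1.143,  0.427,  0.074,  1.607, -0.034,  1.111, -0.067]), 'dq': array([-0.002,  0.   , -0.   ,  0.001, -0.001,  0.001,  0.   ]), 'tau': array([-0.0000e+00, -9.3581e+01,  3.6660e+00, -4.5421e+01, -4.9000e-02,
        2.0000e-02,  0.0000e+00]), 'tool_pos': array([ 185.605, -648.533,  212.768]), 'tool_rot': array([ 0.99 ,  0.139, -0.   , -0.001]), 'ft_force': array([ 0.543, -1.447,  0.383]), 'torque': array([ 0.012, -0.041,  0.074]), 'grasp_force': np.float64(0.0), 'grip_width': np.float64(0.999)}
[[ 0.961  0.275 -0.   ]
 [ 0.275 -0.961  0.001]
 [-0.    -0.001 -1.   ]]
top [[0.0, -0.98, 0.18, 316.81], [-1.0, -0.0, -0.0, -31.8], [0.0, -0.18, -0.98, 1374.8], [0.0, 0.0, 0.0, 1.0]] [[583.7, 0.0, 316.8], [0.0, 583.7, 227.0], [0.0, 0.0, 1.0]]
side [[-0.88, -0.29, 0.36, 188.62], [-0.47, 0.58, -0.67, 624.11], [-0.01, -0.76, -0.65, 761.75], [0.0, 0.0, 0.0, 1.0]] [[446.8, 0.0, 331.1], [0.0, 446.8, 241.2], [0.0, 0.0, 1.0]]
```

View pics/top0.png

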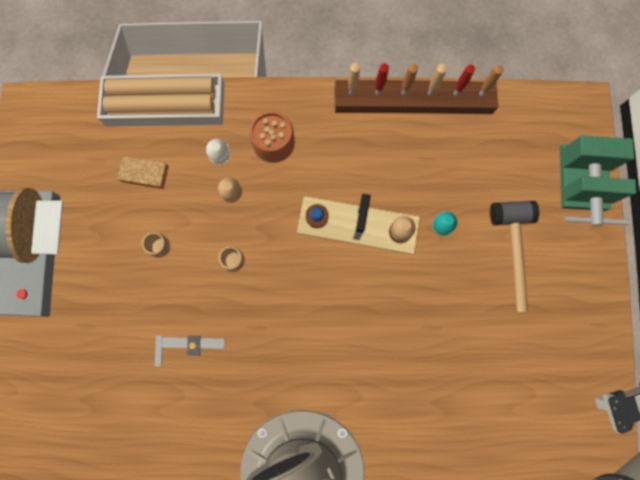

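View pics/side0.png

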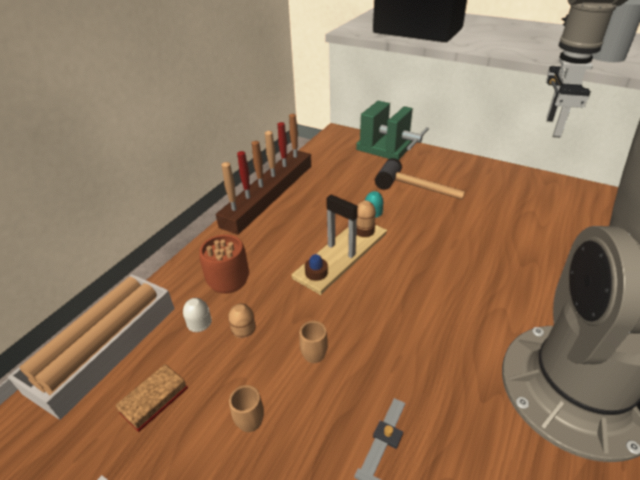

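The top view shows the loose head at (229,189), the white decoy at (217,151), the bare peg at (317,214), the handle at (362,216), the seated head at (402,229) and the turquoise decoy at (444,223). The side view agrees, with the loose head at (241,320) and the bare peg at (316,266).

Run:
```python
from h import *
for n in("top","side"):
    s=[np.load(n+"0.npz")[f"arr_{i}"] for i in range(5)]
    C,c,uv=cloud(*s)
    c=c.astype(int)
    print(n,"bench z",np.median(C[(C[:,2]<15)&(C[:,2]>-15)&(abs(C[:,1])<300)&(C[:,0]>300)&(C[:,0]<700),2]))
    def reg(u,v,r): return np.hypot(uv[:,0]-u,uv[:,1]-v)<r
    for nm,ps in dict(loose=[(229,189,16),(241,320,22)],bare=[(317,214,16),(316,266,18)],seated=[(402,229,17),(366,218,20)],white=[(217,151,16),(197,314,22)],handle=[(362,216,28),(341,208,22)]).items():
        q=ps[n=="side"]; m=reg(*q); P=C[m]; k=c[m]
        if nm=="bare":
            b=(k[:,2]>k[:,0]+25)&(k[:,2]>60); P=P[b]; pz=57
        elif nm=="handle": b=(k.max(1)<60)&(P[:,2]>130); P=P[b]
        else: P=P[P[:,2]>(50 if nm=="seated" else 12)]
        # sphere/cylinder fit: circle fit in xy with radius known on straight side
        print(nm,len(P),"med",np.median(P,0).round(1),"bbox",np.percentile(P,2,axis=0).round(1),np.percentile(P,98,axis=0).round(1))
        if nm=="handle":
            rr=cv2.minAreaRect(P[:,:2].astype(np.float32)); print(rr)
    # plank
    hsv=cv2.cvtColor(s[0],cv2.COLOR_RGB2HSV); d=s[1]
    m=(C[:,2]>8)&(C[:,2]<24)
    box=(C[:,0]>400)&(C[:,0]<800)&(C[:,1]>-260)&(C[:,1]<120)
    h=hsv[uv[:,1],uv[:,0]]; m&=box&(h[:,1]<150)&(h[:,2]>120)
    print("plank",m.sum(),cv2.minAreaRect(C[m][:,:2].astype(np.float32)),C[m][:,2].mean())
```

```text
top bench z 1.450327183159743
loose 446 med [641.8 171.   58.5] bbox [623.5 150.1  15.6] [668.4 196.6  70.7]
bare 128 med [583.1 -30.3  66. ] bbox [571.7 -44.   52.1] [596.7 -18.8  71.6]
seated 476 med [ 545.2 -223.6   98.5] bbox [ 525.6 -250.3   54.5] [ 570.5 -202.7  110.4]
white 462 med [737.2 202.3  56.6] bbox [719.5 181.2  14.4] [764.3 229.2  70.7]
handle 234 med [ 565.4 -129.3  169.1] bbox [ 529.7 -140.5  145.6] [ 601.3 -118.6  174. ]
((566.581298828125, -128.93006896972656), (14.172880172729492, 75.53267669677734), 78.8699951171875)
plank 3120 ((600.4111938476562, -70.72268676757812), (395.5423583984375, 376.643798828125), 0.8449796438217163) 16.797661468146128
side bench z -1.340365123306242
loose 651 med [638.2 187.   48.6] bbox [623.5 159.2  13.5] [664.7 201.3  65.4]
bare 126 med [582.6 -21.9  59.7] bbox [572.3 -38.3  43. ] [594.8 -15.7  66.2]
seated 672 med [ 536.5 -206.1   96.5] bbox [ 523.6 -313.8   51.8] [ 565.5 -114.5  165.5]
white 656 med [732.4 217.5  47.4] bbox [719.1 189.2  13.5] [759.9 233.2  65.4]
handle 434 med [ 563.5 -122.3  156.4] bbox [ 528.8 -136.1  135.4] [ 601.7 -114.3  167.4]
((564.5617065429688, -127.30902099609375), (20.290552139282227, 78.43582153320312), 80.14726257324219)
plank 1700 ((566.7817993164062, -128.41415405273438), (279.9726257324219, 91.62873077392578), 79.63834381103516) 13.967722798531224
```

The two views agree:
- **Loose head:** about (645,174).
- **Carrier:** centre about (566,-128), y axis at about 79.6°.
- **Bare seat:** about (584,-30).

I'll move over the loose head, keeping the current yaw because its closing line is square to the direction of the white decoy.

```bash
python3 -m creep '[[[0.029,-0.029,0,0],[0.029,-0.029,0,0],[0.029,-0.029,0,0],[0.029,-0.029,0,0],[0.029,-0.029,0,0],[0.029,-0.029,0,0],[0.029,-0.029,0,0],[0.029,-0.029,0,0],[0.029,-0.029,0,0],[0.029,-0.029,0,0]]]' -1
python3 -m creep '[[[0.029,-0.029,0,0],[0.029,-0.029,0,0],[0.029,-0.029,0,0],[0.029,-0.029,0,0],[0.029,-0.029,0,0],[0.029,-0.029,0,0],[0.029,-0.029,0,0],[0.029,-0.029,0,0],[0.02,-0.02,0,0],[0,0,0,0]]]'
cat > go.py <<'E'
import sys; from h import *
# usage: go.py x y z yaw_deg -> tool-frame move needed from here
o=get_obs(); M=R.from_quat(o['tool_rot']).as_matrix(); yaw=np.degrees(np.arctan2(M[1,0],M[0,0]))
t=np.array([float(a) for a in sys.argv[1:4]]); print("t",o['time'],"pos",o['tool_pos'].round(1),"yaw",yaw.round(2),"tilt",M[:,2].round(4),"F",o['ft_force'].round(1),"w",round(float(o['grip_width']),3),"j7",o['qpos'][6].round(2))
print("tool shift mm",(M.T@(t-o['tool_pos'])).round(1),"roll",(yaw-float(sys.argv[4])).round(1))
E
python3 go.py 645 174 213 16
python3 - <<'E'
from h import *
s=snap("wrist"); save("w1",s[0]); np.savez("w1",*s); print(s[4].round(2).tolist())
E
```

```text
time: 0.93
tool_pos: [385.1, -288.4, 213.5]
tool_rot: [0.99, 0.139, -0.0, 0.0]
ft_force: [0.7, 0.1, 0.3]
grip_width: 0.999
grasp_force: 0.0
time: 1.77
tool_pos: [559.3, 27.6, 213.2]
tool_rot: [0.99, 0.142, 0.0, -0.001]
ft_force: [-1.0, 0.2, -0.3]
grip_width: 0.999
grasp_force: 0.0
t 1.7667 pos [559.3  27.6 213.2] yaw 16.34 tilt [ 3.0e-04  2.6e-03 -1.0e+00] F [-1.   0.2 -0.3] w 0.999 j7 -1.56
tool shift mm [ 123.4 -116.3    0.6] roll 0.3
[[0.28, -0.92, -0.28, 638.88], [-0.96, -0.27, -0.08, 50.57], [-0.0, 0.29, -0.96, 384.34], [0.0, 0.0, 0.0, 1.0]]
```

View pics/w1.png

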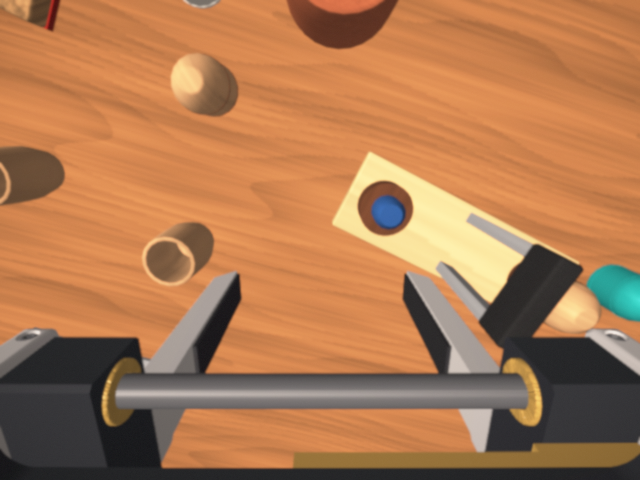

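The wrist view shows the loose head at about (203,84), the bare peg top at (388,211) and its shoulder at (385,208), all unobstructed. I'll refine both positions from this view.

```bash
cat > meas.py <<'E'
from h import *
from scipy.optimize import least_squares
def circ(P,r):
    return least_squares(lambda c: np.hypot(P[:,0]-c[0],P[:,1]-c[1])-r, P[:,:2].mean(0),loss="soft_l1").x
def blob(m,u,v):
    n,l=cv2.connectedComponents(m.astype(np.uint8)); return l==l[v,u]
E
python3 - <<'E'
from meas import *
s=[np.load("w1.npz")[f"arr_{i}"] for i in range(5)]; p,d=s[:2]
C,c,uv=cloud(*s)
near=np.hypot(uv[:,0]-203,uv[:,1]-84)<45
P=C[near]; print("bench",np.median(P[P[:,2]<8,2]),"top",np.percentile(P[:,2],99))
for a,b in((10,36),(12,24),(24,36)):
    Q=P[(P[:,2]>a)&(P[:,2]<b)]; print("side",len(Q),circ(Q,26.5).round(1))
T=P[P[:,2]>np.percentile(P[:,2],99)-12]; print("cap",T.mean(0).round(1),cv2.minEnclosingCircle(T[:,:2].astype(np.float32)))
i=p.astype(int); blue=(i[...,2]>i[...,0]+30)&(i[...,2]>60); blue[:170]=0;blue[250:]=0; blue[:,:350]=0; blue[:,430:]=0
v,u=np.nonzero(blue); B=pts(np.c_[u,v],d[v,u],*s[2:]); 
top=B[B[:,2]>np.percentile(B[:,2],90)-3]; print("peg top",len(top),top.mean(0).round(1),cv2.minEnclosingCircle(top[:,:2].astype(np.float32)))
m=np.hypot(uv[:,0]-386,uv[:,1]-208)<40; Q=C[m]; k=(Q[:,2]>34)&(Q[:,2]<46); Q=Q[k]; print("shoulder",len(Q),cv2.minEnclosingCircle(Q[:,:2].astype(np.float32)),Q[:,2].mean())
h=(c.max(1)<70)&(C[:,2]>160)&(C[:,2]<176)&(uv[:,0]>470)&(uv[:,1]<350)
print("handle",h.sum(),cv2.minAreaRect(C[h][:,:2].astype(np.float32)),np.median(C[h][:,2]))
E
```

```text
bench -0.052484396818897494 top 66.79680149133345
side 324 [650.5 174.8]
side 158 [650.4 174.8]
side 138 [650.5 174.8]
cap [650.5 171.8  62.2] ((650.4983520507812, 173.95770263671875), 21.690628051757812)
peg top 493 [586.5 -32.1  67.6] ((610.4814453125, 2.9474735260009766), 55.4511833190918)
shoulder 1411 ((585.8308715820312, -33.06254196166992), 28.088586807250977) 39.90772230158271
handle 2886 ((569.2778930664062, -130.05299377441406), (20.548280715942383, 76.66419982910156), 79.70791625976562) 167.29569339082212
```

```bash
python3 -m creep '[[[0.0252,-0.0231,0.01,0],[0.0252,-0.0231,0.01,0],[0.0252,-0.0231,0.01,0],[0.0252,-0.0231,0.01,0],[0.0252,-0.0231,0.01,0],[0,0,0,0],[0,0,0,0]]]'
python3 go.py 648 174 15 16
python3 - <<'E'
from meas import *
s=snap("wrist"); save("w2",s[0]); C,c,uv=cloud(*s)
near=np.hypot(C[:,0]-650,C[:,1]-174)<45
P=C[near]; print("bench",np.median(P[P[:,2]<8,2]),"top",np.percentile(P[P[:,2]<90,2],99))
for a,b in((10,36),(24,36)):
    Q=P[(P[:,2]>a)&(P[:,2]<b)]; print("side",len(Q),circ(Q,26.5).round(1))
T=P[(P[:,2]>55)&(P[:,2]<75)]; print("cap",len(T),cv2.minEnclosingCircle(T[:,:2].astype(np.float32)))
E
```

```text
time: 2.4
tool_pos: [646.5, 167.6, 162.0]
tool_rot: [0.99, 0.14, -0.001, -0.0]
ft_force: [-0.4, -0.8, 0.3]
grip_width: 0.996
grasp_force: 0.0
t 2.4 pos [646.5 167.6 162. ] yaw 16.06 tilt [-2.3e-03 -2.0e-04 -1.0e+00] F [-0.4 -0.8  0.3] w 0.996 j7 -1.82
tool shift mm [  3.5  -5.7 147. ] roll 0.1
bench 0.014320809282480695 top 66.76275381776001
side 177 [650.2 174.2]
side 72 [650.2 174.2]
cap 1872 ((650.772216796875, 174.3165283203125), 21.643922805786133)
```

View pics/w2.png

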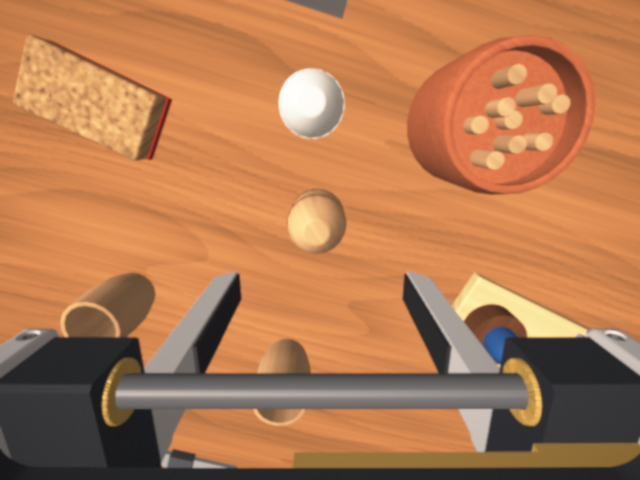

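The head at (317,222) is nearly between the jaws (centre column about 322), with the white decoy ahead and the crock to the right. I'll turn 14° away from the crock and descend.

```bash
python3 -m creep '[[[0.004,-0.005,0.0,0],[0,0,0.01,7],[0,0,0.01,7],[0,0,0.02,0],[0,0,0.02,0],[0,0,0.02,0],[0,0,0.02,0],[0,0,0,0],[0,0,0,0]]]'
python3 go.py 650 174 20 2
```

```text
time: 3.2
tool_pos: [649.2, 171.8, 63.7]
tool_rot: [1.0, 0.017, -0.0, 0.0]
ft_force: [0.1, -0.9, 1.6]
grip_width: 0.997
grasp_force: 0.0
t 3.2 pos [649.2 171.8  63.7] yaw 1.9 tilt [-9.e-04 -7.e-04 -1.e+00] F [ 0.1 -0.9  1.6] w 0.997 j7 -2.09
tool shift mm [ 0.9 -2.3 43.7] roll -0.1
```

```bash
python3 -m creep '[[[0,-0.002,0.014,0],[0,0,0.015,0],[0,0,0.015,0],[0,0,0,0],[0,0,0,0]]]'
python3 -m creep '[[[0,0,0,0],[0,0,0,0],[0,0,0,0],[0,0,0,0],[0,0,0,0],[0,0,0,0],[0,0,0,0],[0,0,0,0],[0,0,0,0],[0,0,0,0]]]' 1
python3 go.py 650 174 20 2
```

```text
time: 3.62
tool_pos: [648.7, 174.7, 18.4]
tool_rot: [1.0, 0.017, -0.001, 0.0]
ft_force: [0.3, -0.2, 0.5]
grip_width: 0.999
grasp_force: 0.0
time: 4.45
tool_pos: [649.5, 174.9, 19.7]
tool_rot: [1.0, 0.017, 0.0, 0.0]
ft_force: [-0.5, -0.8, 3.3]
grip_width: 0.563
grasp_force: 30.0
t 4.45 pos [649.5 174.9  19.7] yaw 1.97 tilt [ 1.e-04 -0.e+00 -1.e+00] F [-0.5 -0.8  3.3] w 0.563 j7 -2.11
tool shift mm [ 0.5  0.9 -0.3] roll -0.0
```

```bash
python3 -m creep '[[[0,0,-0.02,0],[0,0,-0.03,0],[0,0,-0.03,-7],[0,0,-0.03,-7],[0,0,-0.03,-7],[0,0,-0.02,-7],[0,0,-0.02,-7],[0,0,-0.01,-7],[0,0,0,-7],[0,0,0,-7]]]'
python3 -m creep '[[[0,0,0,-7.1],[0,0,0,-7.1],[0,0,0,-7.1],[-0.02,-0.005,0,0],[-0.025,-0.005,0,0],[-0.025,-0.005,0,0],[-0.02,-0.005,0,0],[-0.02,0,0,0],[0,0,0,0],[0,0,0,0]]]'
python3 go.py 585 -31.5 220 79.6
python3 - <<'E'
from meas import *
s=snap("wrist"); save("w3",s[0]); np.savez("w3",*s)
E
```

```text
time: 5.28
tool_pos: [649.7, 175.0, 210.4]
tool_rot: [0.873, 0.487, 0.001, 0.0]
ft_force: [0.4, 1.1, -1.7]
grip_width: 0.556
grasp_force: 30.0
time: 6.12
tool_pos: [609.3, 69.3, 209.5]
tool_rot: [0.771, 0.637, -0.0, 0.0]
ft_force: [0.1, 0.7, -0.3]
grip_width: 0.557
grasp_force: 30.0
t 6.1167 pos [609.3  69.3 209.5] yaw 79.15 tilt [ 0.e+00 -4.e-04 -1.e+00] F [ 0.1  0.7 -0.3] w 0.557 j7 -0.65
tool shift mm [-103.6   -4.9  -10.5] roll -0.4
```

View pics/w3.png

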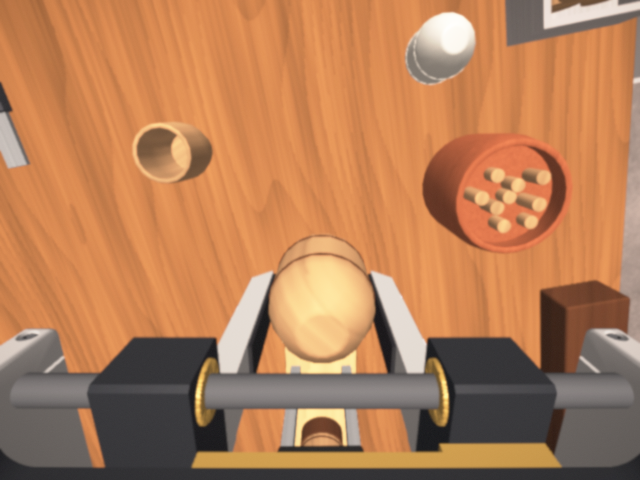

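The head is held level at (322,300) and the carrier lies in line behind it, with the bare peg hidden. I'll measure the head's offset in the hand and recheck the seat in the top view now that the arm stands elsewhere.

Run:
```python
from meas import *
s=[np.load("w3.npz")[f"arr_{i}"] for i in range(5)]
C,c,uv=cloud(*s); o=get_obs(); M=R.from_quat(o['tool_rot']).as_matrix()
L=(C-o['tool_pos'])@M
m=(abs(L[:,1])<24)&(abs(L[:,0])<45)&(uv[:,1]>230)&(uv[:,1]<362)&(L[:,2]<30)&(L[:,2]>-60); P=L[m]
print("L z range",np.percentile(P[:,2],[1,50,99]).round(1))
Q=P[(P[:,2]>-14)&(P[:,2]<16)]; print("side",len(Q),circ(Q,26.5).round(1))
T=P[P[:,2]<np.percentile(P[:,2],1)+8]; print("cap",len(T),T.mean(0).round(1),cv2.minEnclosingCircle(T[:,:2].astype(np.float32)))
for n in("side",):
    s=snap(n); save("s3",s[0]); C,c,uv=cloud(*s); c=c.astype(int)
    b=(c[:,2]>c[:,0]+25)&(c[:,2]>60)&(np.hypot(C[:,0]-584,C[:,1]+30)<30)&(C[:,2]>35)
    print(n,"peg",b.sum(),np.percentile(C[b],[2,98],axis=0).round(1).tolist())
    b=(np.hypot(C[:,0]-584,C[:,1]+30)<40)&(C[:,2]>33)&(C[:,2]<44); print("shoulder",b.sum(),cv2.minEnclosingCircle(C[b][:,:2].astype(np.float32)))
    # held head seen by the same camera
    b=(np.hypot(C[:,0]-609,C[:,1]-69)<45)&(C[:,2]>185)&(C[:,2]<215)&(c[:,0]>c[:,2]+30); print("held",b.sum(),circ(C[b],26.5).round(1) if b.sum()>20 else "")
```

```text
L z range [-46.9 -38.3  13.4]
side 1368 [ 0.6 -0.8]
cap 4953 [  4.7  -0.8 -43.6] ((1.970931887626648, -0.7186548113822937), 19.426498413085938)
side peg 128 [[571.3, -38.0, 43.9], [594.7, -16.0, 65.7]]
shoulder 214 ((583.8242797851562, -31.09501838684082), 29.111268997192383)
held 235 [607.7  73.2]
```

View pics/s3.png

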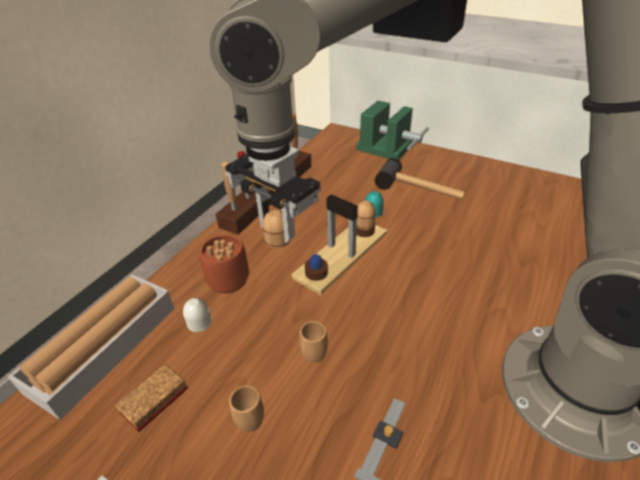

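The side view agrees: the held head hangs at (275,228) and the bare peg at (316,266) is clear. The head is centred in the hand within 1 mm, so I'll move over the seat and stop above the peg.

```bash
python3 -m creep '[[[-0.02,-0.001,0,-0.4],[-0.03,-0.001,0,0],[-0.03,-0.001,0,0],[-0.025,-0.001,0,0],[0,0,0.025,0],[0,0,0.03,0],[0,0,0.03,0],[0,0,0.02,0],[0,0,0,0],[0,0,0,0]]]'
python3 go.py 585.5 -32.7 60 79.6
python3 - <<'E'
from meas import *
s=snap("side"); C,c,uv=cloud(*s); c=c.astype(int); save("s4",cv2.resize(s[0][190:300,240:400],None,fx=4,fy=4,interpolation=cv2.INTER_CUBIC))
b=(np.hypot(C[:,0]-585,C[:,1]+32)<45)&(C[:,2]>85)&(C[:,2]<115)&(c[:,0]>c[:,2]+30); print("held",b.sum(),circ(C[b],26.5).round(1))
E
```

```text
time: 7.05
tool_pos: [586.3, -30.7, 104.2]
tool_rot: [0.767, 0.641, -0.0, -0.001]
ft_force: [1.5, 0.9, -0.8]
grip_width: 0.563
grasp_force: 30.0
t 7.05 pos [586.3 -30.7 104.2] yaw 79.76 tilt [-0.0016  0.001  -1.    ] F [ 1.5  0.9 -0.8] w 0.563 j7 -0.53
tool shift mm [-2.1 -0.3 44.2] roll 0.2
held 214 [584.4 -27.8]
```

View pics/s4.png

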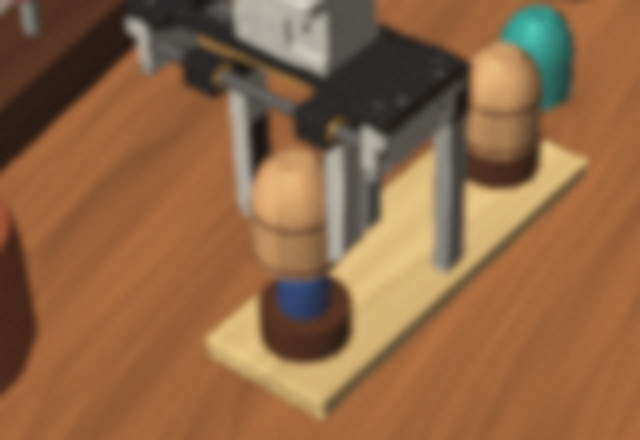

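The head hangs just above the blue peg, and the side view asks for about 2.5 mm more towards the handle. I'll lower it with that correction and watch the force.

```bash
python3 -m creep '[[[-0.0025,0,0,0],[0,0,0.008,0],[0,0,0.008,0],[0,0,0.008,0],[0,0,0.008,0],[0,0,0.005,0],[0,0,0,0],[0,0,0,0]]]'
python3 go.py 585.5 -32.7 60 79.6
```

```text
time: 7.77
tool_pos: [585.8, -34.2, 67.1]
tool_rot: [0.768, 0.641, -0.0, -0.0]
ft_force: [0.3, -0.0, -0.9]
grip_width: 0.559
grasp_force: 30.0
t 7.7667 pos [585.8 -34.2  67.1] yaw 79.68 tilt [-7.e-04  3.e-04 -1.e+00] F [ 0.3 -0.  -0.9] w 0.559 j7 -0.56
tool shift mm [ 1.5 -0.5  7.1] roll 0.1
```

```bash
python3 -m creep '[[[0,0,0.003,0],[0,0,0.002,0],[0,0,0.001,0],[0,0,0,0],[0,0,0,0]]]'
python3 -m creep '[[[0,0,0.0007,0],[0,0,0,0],[0,0,0,0]]]'
python3 go.py 585.5 -32.7 60 79.6
```

```text
time: 8.18
tool_pos: [586.0, -34.4, 61.6]
tool_rot: [0.768, 0.641, 0.0, -0.0]
ft_force: [0.2, 0.7, -0.3]
grip_width: 0.56
grasp_force: 30.0
time: 8.43
tool_pos: [586.0, -34.4, 60.9]
tool_rot: [0.768, 0.641, 0.0, 0.0]
ft_force: [-0.2, 0.0, 0.5]
grip_width: 0.56
grasp_force: 30.0
t 8.4333 pos [586.  -34.4  60.9] yaw 79.67 tilt [ 2.e-04  1.e-04 -1.e+00] F [-0.2  0.   0.5] w 0.56 j7 -0.57
tool shift mm [ 1.6 -0.8  0.9] roll 0.1
```

```bash
python3 -m creep '[[[0,0,0.0007,0],[0,0,0,0],[0,0,0,0]]]'
python3 -m creep '[[[0,0,0.0007,0],[0,0,0,0],[0,0,0,0]]]'
```

```text
time: 8.68
tool_pos: [585.9, -34.4, 60.1]
tool_rot: [0.768, 0.641, -0.0, -0.0]
ft_force: [0.3, -0.3, -1.6]
grip_width: 0.562
grasp_force: 30.0
time: 8.93
tool_pos: [586.0, -34.4, 59.7]
tool_rot: [0.768, 0.641, 0.0, 0.0]
ft_force: [-2.2, -0.1, 5.3]
grip_width: 0.559
grasp_force: 30.0
```

The head has touched down on the shoulder (5 N up), so I'll release it and rise.

```bash
python3 -m creep '[[[0,0,0,0],[0,0,0,0],[0,0,0,0],[0,0,0,0],[0,0,0,0],[0,0,0,0],[0,0,0,0]]]' -1
python3 -m creep '[[[0,0,-0.01,0],[0,0,-0.02,0],[0,0,-0.03,0],[0,0,-0.04,0],[0,0,-0.04,0],[0,0,-0.03,0],[0,0,-0.02,0],[0,0,0,0],[0,0,0,0]]]'
python3 - <<'E'
from meas import *
s=snap("side"); C,c,uv=cloud(*s); c=c.astype(int); save("s5",cv2.resize(s[0][190:300,240:400],None,fx=4,fy=4,interpolation=cv2.INTER_CUBIC))
for x,y in((585,-32),(548,-226)):
    b=(np.hypot(C[:,0]-x,C[:,1]-y)<45)&(C[:,2]>46)&(C[:,2]<75)&(c[:,0]>c[:,2]+30); t=(np.hypot(C[:,0]-x,C[:,1]-y)<28)&(C[:,2]<125)
    print("head",b.sum(),circ(C[b],26.5).round(1),"top",np.percentile(C[t,2],99.5))
m=(uv[:,0]>290)&(uv[:,0]<390)&(C[:,2]>125)&(C[:,2]<180)&(c.max(1)<60)&(np.hypot(C[:,0]-567,C[:,1]+129)<55)
print("handle",cv2.minAreaRect(C[m][:,:2].astype(np.float32)))
h=cv2.cvtColor(s[0],cv2.COLOR_RGB2HSV)[uv[:,1],uv[:,0]]
m=(C[:,2]>8)&(C[:,2]<24)&(C[:,0]>400)&(C[:,0]<800)&(C[:,1]>-300)&(C[:,1]<60)&(h[:,1]<150)&(h[:,2]>120)
print("plank",m.sum(),cv2.minAreaRect(C[m][:,:2].astype(np.float32)))
E
python3 go.py 569 -130 139 -10.4
```

```text
time: 9.52
tool_pos: [586.0, -34.4, 59.4]
tool_rot: [0.768, 0.641, 0.0, -0.0]
ft_force: [1.0, 0.4, 0.6]
grip_width: 0.991
grasp_force: 0.0
time: 10.27
tool_pos: [586.3, -34.4, 251.1]
tool_rot: [0.768, 0.641, 0.001, 0.001]
ft_force: [-0.5, -0.2, -0.7]
grip_width: 1.003
grasp_force: 0.0
head 209 [584.4 -31.5] top 105.92708621360111
head 161 [ 549.4 -229.6] top 105.41035790191754
handle ((564.027099609375, -126.37115478515625), (20.329364776611328, 75.17951202392578), 76.8647689819336)
plank 1637 ((566.7803344726562, -129.1876983642578), (282.085205078125, 91.97183990478516), 79.54206848144531)
t 10.3167 pos [585.8 -34.5 249.7] yaw 79.67 tilt [ 5.e-04 -3.e-04 -1.e+00] F [-0.4  0.1 -0.3] w 1.002 j7 -0.42
tool shift mm [-97.    0.5 110.7] roll 90.1
```

View pics/s5.png

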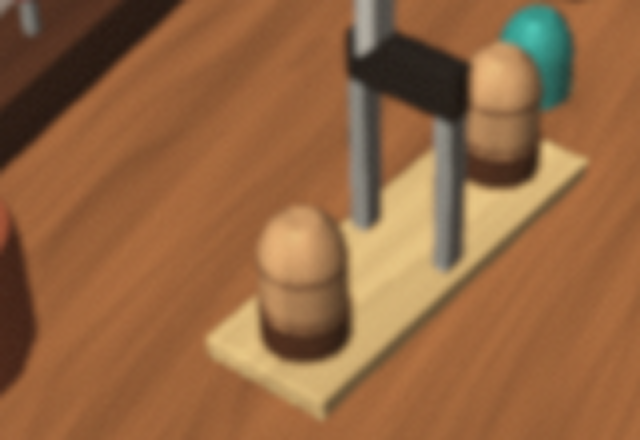

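Both heads sit rim-down on their shoulders, with tops at about 106 mm. I'll move over the handle and turn so the jaws close along carrier y.

```bash
python3 -m creep '[[[-0.025,0,0,0],[-0.025,0,0,0],[-0.025,0,0,0],[-0.023,0,0,0],[0,0,0,-7],[0,0,0,-7],[0,0,0,-7],[0,0,0,-7],[0,0,0,-7],[0,0,0,-7]]]'
python3 -m creep '[[[0,0,0,-7],[0,0,0,-7],[0,0,0,-7],[0,0,0,-7],[0,0,0,-7],[0,0,0,-7],[0,0,0.02,-6],[0,0,0.02,0],[0,0,0,0],[0,0,0,0]]]'
python3 go.py 568.5 -131.5 140 169.6
python3 - <<'E'
from meas import *
s=snap("wrist"); C,c,uv=cloud(*s); save("w6",s[0])
h=(c.max(1)<75)&(C[:,2]>160)&(C[:,2]<176)&(np.hypot(C[:,0]-569,C[:,1]+131)<60)
print("handle",h.sum(),cv2.minAreaRect(C[h][:,:2].astype(np.float32)))
E
```

```text
time: 11.15
tool_pos: [567.7, -130.7, 248.1]
tool_rot: [0.485, 0.875, -0.0, -0.001]
ft_force: [0.2, -0.8, -0.0]
grip_width: 1.0
grasp_force: 0.0
time: 11.98
tool_pos: [567.5, -130.6, 208.3]
tool_rot: [0.09, 0.996, 0.001, -0.001]
ft_force: [0.7, -0.9, -0.1]
grip_width: 1.001
grasp_force: 0.0
t 11.9833 pos [ 567.5 -130.6  208.3] yaw 169.64 tilt [-0.0028  0.0014 -1.    ] F [ 0.7 -0.9 -0.1] w 1.001 j7 1.19
tool shift mm [-1.4 -0.7 68.2] roll 0.0
handle 2877 ((567.3262329101562, -131.47181701660156), (18.04477310180664, 77.6467056274414), 79.31617736816406)
```

View pics/w6.png

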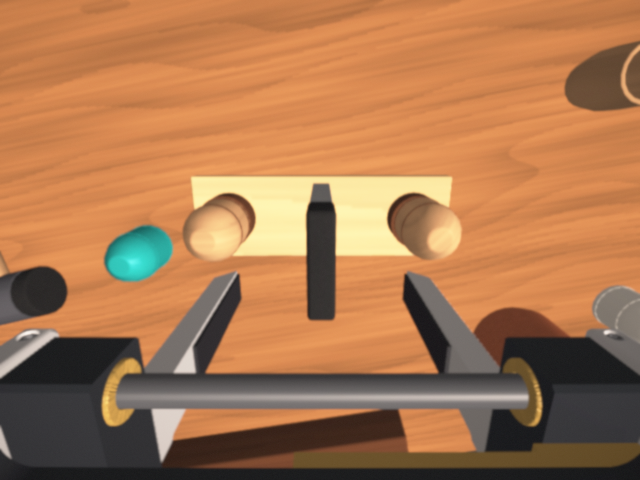

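The handle at (321,260) is centred between the jaws (column 322) and lined up with the tool. I'll descend and grip.

```bash
python3 -m creep '[[[-0.001,0,0.015,0],[0,0,0.02,0],[0,0,0.02,0],[0,0,0.013,0],[0,0,0,0],[0,0,0,0]]]'
python3 -m creep '[[[0,0,0,0],[0,0,0,0],[0,0,0,0],[0,0,0,0],[0,0,0,0],[0,0,0,0],[0,0,0,0],[0,0,0,0],[0,0,0,0],[0,0,0,0]]]' 1
python3 go.py 568.5 -131.5 140 169.6
```

```text
time: 12.53
tool_pos: [569.5, -130.8, 141.6]
tool_rot: [0.09, 0.996, 0.0, -0.0]
ft_force: [1.2, 0.5, 0.3]
grip_width: 1.0
grasp_force: 0.0
time: 13.37
tool_pos: [569.4, -131.0, 141.4]
tool_rot: [0.09, 0.996, 0.0, -0.0]
ft_force: [-0.3, 0.6, -0.6]
grip_width: 0.328
grasp_force: 0.0
t 13.3667 pos [ 569.4 -131.   141.4] yaw 169.67 tilt [-0.e+00  1.e-04 -1.e+00] F [-0.3  0.6 -0.6] w 0.328 j7 1.13
tool shift mm [ 0.8 -0.6  1.4] roll 0.1
```

```bash
python3 -m creep '[[[0,0,0.0015,0],[0,0,0,0],[0,0,0,0],[0,0,0,0],[0,0,0,0],[0,0,0,0],[0,0,0,0],[0,0,0,0]]]' 1
python3 -m creep '[[[0,0,-0.002,0],[0,0,-0.004,0],[0,0,-0.006,0],[0,0,-0.006,0],[0,0,-0.006,0],[0,0,-0.004,0],[0,0,-0.002,0],[0,0,0,0],[0,0,0,0]]]'
python3 go.py 569 -131 290 169.6
```

```text
time: 14.03
tool_pos: [569.2, -130.9, 139.7]
tool_rot: [0.09, 0.996, 0.0, -0.0]
ft_force: [-0.2, 0.3, -4.5]
grip_width: 0.212
grasp_force: 30.0
time: 14.78
tool_pos: [569.3, -131.1, 169.9]
tool_rot: [0.09, 0.996, -0.0, 0.0]
ft_force: [0.6, 0.2, -5.6]
grip_width: 0.211
grasp_force: 30.0
t 14.7833 pos [ 569.3 -131.1  169.9] yaw 169.66 tilt [ 1.e-04 -1.e-04 -1.e+00] F [ 0.6  0.2 -5.6] w 0.211 j7 1.16
tool shift mm [   0.3    0.  -120.1] roll 0.1
```

It is held, with about 6 N of load. I'll lift the remaining 120 mm smoothly.

```bash
python3 -m creep '[[[0,0,-0.005,0],[0,0,-0.01,0],[0,0,-0.015,0],[0,0,-0.015,0],[0,0,-0.015,0],[0,0,-0.015,0],[0,0,-0.015,0],[0,0,-0.015,0],[0,0,-0.01,0],[0,0,-0.005,0]]]'
python3 -m creep '[[[0,0,0,0],[0,0,0,0],[0,0,0,0],[0,0,0,0],[0,0,0,0],[0,0,0,0],[0,0,0,0],[0,0,0,0]]]'
python3 go.py 569 -131 290 169.6
python3 - <<'E'
from meas import *
s=snap("side"); save("s7",s[0]); C,c,uv=cloud(*s)
h=cv2.cvtColor(s[0],cv2.COLOR_RGB2HSV)[uv[:,1],uv[:,0]]
m=(C[:,2]>145)&(C[:,2]<185)&(np.hypot(C[:,0]-568,C[:,1]+130)<160)&(h[:,1]<150)&(h[:,2]>120)&(h[:,0]<40)
P=C[m]; A=np.c_[P[:,:2]-[568,-130],np.ones(len(P))]
for _ in range(4):
    k=np.linalg.lstsq(A,P[:,2],rcond=None)[0]; g=abs(A@k-P[:,2])<4; A,P=A[g],P[g]
print("plank top z",k[2].round(1),"slopes deg",np.degrees(k[:2]).round(2),len(P))
E
```

```text
time: 15.62
tool_pos: [569.9, -130.9, 291.8]
tool_rot: [0.09, 0.996, -0.0, 0.001]
ft_force: [-1.1, 0.1, -5.3]
grip_width: 0.212
grasp_force: 30.0
time: 16.28
tool_pos: [569.3, -131.0, 289.8]
tool_rot: [0.09, 0.996, 0.0, -0.0]
ft_force: [0.1, -0.1, -5.0]
grip_width: 0.209
grasp_force: 30.0
t 16.2833 pos [ 569.3 -131.   289.8] yaw 169.67 tilt [-2.e-04  2.e-04 -1.e+00] F [ 0.1 -0.1 -5. ] w 0.209 j7 1.25
tool shift mm [ 0.3 -0.  -0.2] roll 0.1
plank top z 164.1 slopes deg [ 0.08 -0.03] 1653
```

View pics/s7.png

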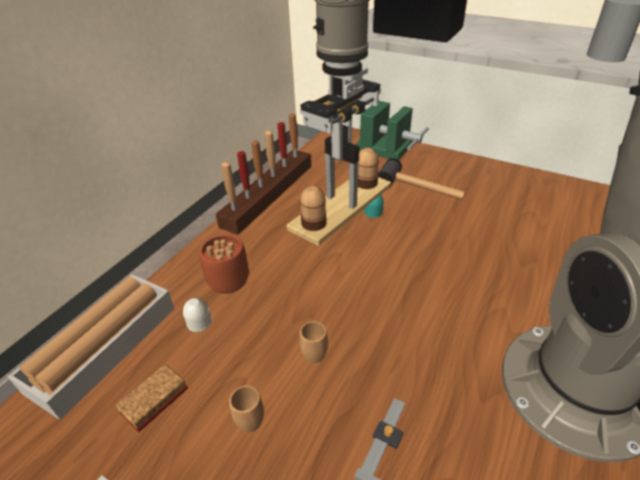

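The carrier hangs level: its plank top is at 164 mm and the slopes are under 0.1°. Both heads are on their pegs, at (313,206) and (368,167), and everything else is where it was.

```bash
python3 -c "from plant import hand_in; print(hand_in())"
```

```text
the job is handed in; nothing more can be done
None
```

The loose birch head is on the bare peg and released, and I handed in with the gripper holding the carrier steady and level by its handle, plank about 15 cm above the bench, at about 16 s of the 58 s limit.

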